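Lock a tube block onto the heater-shaker with its quarter-turn key

ROBOT

A 7-joint arm with a two-finger parallel gripper is mounted at the origin on a cart in front of the work surface, level with it; the furniture and walls round the work are solid. World frame = base frame: x ahead of the robot, y to its left, z up, the work surface at z = 0. Lengths are in m, angles in rad, forces in N, time in s.
With the tool pointing down it reaches from about 0.425 to 0.925 m from the base axis. Payload 6.8 kg.
Tool frame: the origin (TCP) lies between the finger pads; the fingertips stand finger_overhang ahead of it and the grasp point (between the pads) lies 6 mm ahead of it (finger_overhang is the distance from the TCP to the fingertips, in m); z points along the fingers, y is the line along which they close (so a half turn about z gives the same grasp; the last joint's range is limited). The gripper opens to 85 mm and grips with 20 to 120 N. Pads are 22 mm wide; open, the fingers measure 114 mm over their backs; the gripper's body (76 mm by 85 mm) begins 54 mm behind the grasp point. The pads swing forward as they close: fully open they stand 13 mm farther back than shut.
Start: joints at [1.036, 0.477, 0.022, 1.555, -0.011, 1.109, -0.083], TCP at [0.279, -0.614, 0.256] pointing down, gripper open.
Joint ranges: [-2.96, 2.96], [-0.34, 2.1], [-1.41, 1.46], [0.24, 2.44], [-1.37, 4.51], [0.17, 1.92], [-2.96, 2.96]. Speed limits (rad/s): [2.39, 2.39, 3.14, 3.14, 3.14, 3.14, 3.14].

INTERFACE

Orientations are given as a unit quaternion [w, x, y, z].
In Python, from station import * gives the robot as it stands.
- The arm moves only by the tool drive_tool, never from a script. Its argument "increments" is a list of rows, each an object of numbers: "claw": the finger opening in m, from 0 to 0.0854; "dx", "dy", "dz": the shift along the tool's x, y, z in m; "wx", "wy", "wz": the turn, a rotation vector about the tool's x, y, z in degrees. A call has 1 to 20 rows; each row shifts and turns the commanded pose from where the row before left it, along the tool's axes as they then stand; what a row does not reach is not made up. A row lasts 1/8 s, in which the tool goes at most 62.5 mm and 10.7 degrees, less where a joint would pass 70% of its speed; a pose out of reach is approached as far as the arm can. A call with a gripper value outside its range is refused whole. The fingers move at their own pace and stop on an object; "newtons" is the grip in N (left out, the last holds). Time passes only in rows, so rows that do not move let the fingers close. It gives the time, the measured TCP pose, the force, the opening and the grip force at its end, in the units of the state.
- get_obs(): the state, without advancing time (a new reading comes with each control period).
- read_camera(name): name is "side" or "top" or "wrist"; returns (picture, depth): 480x640x3 uint8, red, green, blue; 480x640 float32, m along the optical axis (not along the pixel's ray), 0 where there is no reading.
- calibration(name): a dict with "intrinsics" (3x3 intrinsics, pixels), "k1" (the pictures are not rectified: a ray, as slopes to the right and down, at radius r is drawn at 1 + k1 r^2 times it, then the intrinsics apply), "R" (3x3) and "t" (3): a world point X has camera coordinates R X + t; the wrist camera has in their place "mount" (4x4, takes a point from camera to tool coordinates, whose origin is the TCP and whose axes are the flange's). Camera axes: x right, y down, z forward; pixel columns grow to the right and rows downward; lengths in m; the calibration is good to about 2 mm. A picture is of the moment at which its call begins: read the wrist's pose just before it. calibration takes no time and is no camera call.
- hand_in(): hands the job in; it is judged then, once.
The state is a dict: "t": time; "q": joint angles; "joint_vel": joint speeds; "joint_torque": joint torques, N m; "eef_pos": TCP position; "tool_rot": TCP orientation; "contact_force": force on the tool from outside, world axes, zero at the start; "torque": the same for the moment, N m; "gripper_width": opening from 0.0 (shut) to 1.0 (fully open); "grasp_force": force on a finger pad.
Only numpy, scipy, OpenCV 4.12 (cv2) and the standard library are available. Lean on these libraries where they do the work, as an engineer would, in place of code of your own. Each camera call takes 0.05 s, during which the arm holds its last target. There are 200 camera calls.

TASK

Fit the aluminium tube block to the heater-shaker: set it down gently between the four corner guides of the drive plate, its slot over the opening in the plate. Then take the locking key from its stand, pass its T-head down through the block into the slot of the floating receiver below (feel for it), press the key down against its spring sleeve, turn it a quarter turn clockwise, seen from above, until it meets the stop, and let it spring up and go, so that the block is locked down. Never force the key, and leave the other things where they are.

Things in the scene. Friction and masses are not known exactly. Their poses are not given: they have to be found in the camera images.
- shaker: heater-shaker, white housing 190 (x) x 170 (y) mm, fixed; origin under its centre, control panel towards its -x. Its aluminium drive plate (98 x 138 mm) has its top at z = 76 mm and four steel corner guides 13 mm high, flared at the top; the block fits between them with 1.5 mm play on each side, its long side along y
- deck_slot (a point): centre of the drive plate's opening (24 mm in x, 45 mm in y of the shaker), at the plate's top. 8 mm below lies the flat steel receiver with the slot for the T-head, 12 mm (x) by 33 mm (y), 4 mm thick. It floats: its slot may be up to 5 mm off this centre in x and in y (not measured) and it stays there unless pushed sideways with over 10 N
- tube_block: aluminium block 60 (x) x 100 (y) x 36 mm (z), 0.33 to 0.55 kg, with 14 round wells and a slot right through its middle, 24 mm (x) by 46 mm (y); origin at the centre of its underside; half a turn makes no difference
- locking_key: steel key 117 mm tall, 0.13 kg, upright; origin at its bottom. Black wing grip on top: 12 mm (x) by 48 mm (y), z = 85 to 117 mm. Shank 8 mm. A 42 mm flanged sleeve, underside at z = 54 mm, slides up the shank against a spring (4 N plus 1 N per mm) and is solid at 12 mm. On the seated block the T-head can turn once the sleeve is pushed up 8 mm (12 N); locked, it stays up 3 mm
- key_head (a point): centre of the key's T-head, a bar 9 mm (x) by 30 mm (y) by 9 mm at its bottom, 4.5 mm above the bottom. Under the receiver a cross groove along the shaker's x, 5 mm deep, takes it once turned; then it is 59.5 mm above the shaker's underside. Stops allow clockwise turning only and end it at 90 degrees (9 degrees of play either way); lean on them with no more than about 0.5 N m
- key_stand: grey stand, 66 mm high on an 80 x 80 mm foot, fixed to the bench; origin under its centre. The key stands in the slot in its top, hanging by the sleeve's flange, grip and T-head along the stand's y; lift it at least 56 mm to draw it out
- timer: bench timer 69 x 69 x 19 mm, a bystander; origin under its centre
- label_tape: roll of label tape, 60 mm, 19 mm high, a bystander; origin under its centre
- tip_box: pipette tip box with yellow top 124 x 64 x 52 mm, a bystander; origin under its centre
- vial: small capped vial 22 mm thick, 46 mm high, a bystander; origin under its centre
There are look-alikes about, which are no part of the job. Leave any blue or pink look-alike of the locking_key alone.

How it is judged:
On the way, in this order (a step that is already met when the one before it is completed fails the run):
1. the tube block sits flat between the corner guides (z of tube_block in the frame of shaker below 0.078 m and horizontal distance between tube_block and deck_slot below 0.004 m and angle between the y axis of tube_block and the y axis of shaker, either way round below 0.08 rad and angle between tube_block's own z axis and vertical below 0.04 rad), for 0.2 s.
2. the T-head is pressed down through the receiver's slot, below the drive plate (z of key_head in the frame of shaker below 0.0565 m and horizontal distance between key_head and deck_slot below 0.011 m), for 0.05 s.
At the end, for the whole second after the job is handed in: Block flat on the drive plate, within 4 mm of its centre and 0.08 rad; key upright (0.12 rad), T-head within 11 mm of the opening's centre, risen into the groove (head centre 57 to 61.5 mm above the shaker's underside) and across the slot within 0.26 rad; both at rest (all of step 1 and horizontal distance between key_head and deck_slot below 0.011 m and z of key_head in the frame of shaker between 0.057 and 0.0615 m and angle between the y axis of locking_key and the x axis of shaker, either way round below 0.26 rad and angle between locking_key's own z axis and vertical below 0.12 rad and linear speed of each of locking_key, tube_block below 0.02 m/s); the robot touches nothing.
It fails at once if the key is forced: it presses on the block or the shaker with more than 75 N (contact force between locking_key and shaker above 75 N or contact force between locking_key and tube_block above 75 N).
It fails at once if the block is dropped or rammed onto the shaker: more than 60 N (contact force between tube_block and shaker above 60 N).
It fails at once if a bystander is pushed more than 25 mm (distance of any of timer, label_tape, tip_box, vial from where it was at the start of the episode above 0.025 m).
It also fails if it takes over 72 s, if anything falls off the work surface, if the arm or the gripper's body presses on something with over 40 N, if the wrist force passes 120 N, or if a joint passes its speed limit or range.

## Working session

There is one attempt and no reset: what is moved stays moved. The work goes in short steps, Python scripts to look and compute and a tool call to move; the robot and the scene stay as the last step left them, time stands still between calls to the robot, and variables do not carry over. Pictures are saved under pics/ and viewed, at most 10 in all, crops included, and the job is handed in when it is done.

Besides the shell and the picture viewer there is one more tool, called after ">>>" as name(argument=value, ...) on one line, values as JSON. drive_tool: Moves the arm, as the interface text tells. Its arguments: {"type":"object","properties":{"increments":{"type":"array","items":{"type":"object","properties":{"claw":{"type":"number"},"dx":{"type":"number"},"dy":{"type":"number"},"dz":{"type":"number"},"wx":{"type":"number"},"wy":{"type":"number"},"wz":{"type":"number"}}}},"newtons":{"type":"number"}},"required":["increments"]}

```bash
ls; mkdir -p pics; python3 - <<'E'
from station import *
import cv2,numpy as np
o=get_obs();print({k:np.round(v,4).tolist() for k,v in o.items()})
for n in("top","side","wrist"):
    p,d=read_camera(n);np.savez(f"pics/{n}0.npz",p=p,d=d);cv2.imwrite(f"pics/{n}0.png",p[:,:,::-1])
    c=calibration(n);print(n,{k:np.round(v,4).tolist() for k,v in c.items()})
try:
    print(finger_overhang)
except Exception as e: print(e)
E
```

```text
pics
{'t': 0.0, 'q': [1.0359, 0.4778, 0.0223, 1.5564, -0.0115, 1.1093, -0.0831], 'joint_vel': [-0.0007, 0.0006, -0.0004, -0.0019, 0.0015, 0.0, -0.0005], 'joint_torque': [-0.0004, -59.6455, 1.6073, -28.12, 0.0124, 0.0094, 0.0001], 'eef_pos': [0.2792, -0.614, 0.2554], 'tool_rot': [-0.0008, 0.9773, 0.2118, -0.0002], 'contact_force': [0.2043, 0.5593, 0.3931], 'torque': [-0.0418, 0.022, 0.0084], 'grasp_force': 0.0, 'gripper_width': 0.9972}
top {'intrinsics': [[476.1377, 0.0, 323.7008], [0.0, 476.1377, 235.5012], [0.0, 0.0, 1.0]], 'k1': 0.0443, 'R': [[-0.0045, -0.9999, -0.0112], [-0.9952, 0.0055, -0.0973], [0.0973, 0.0107, -0.9952]], 't': [0.0144, 0.5185, 0.9764]}
side {'intrinsics': [[457.1145, 0.0, 318.6896], [0.0, 457.1145, 240.9708], [0.0, 0.0, 1.0]], 'k1': -0.0872, 'R': [[-0.9009, -0.434, 0.0066], [-0.2727, 0.5541, -0.7865], [0.3377, -0.7104, -0.6175]], 't': [0.454, 0.2066, 0.9013]}
wrist {'intrinsics': [[360.5683, 0.0, 319.9908], [0.0, 360.5683, 244.9351], [0.0, 0.0, 1.0]], 'k1': 0.0191, 'mount': [[-0.0009, -0.9571, -0.2898, 0.0743], [1.0, -0.0006, -0.001, 0.0011], [0.0008, -0.2898, 0.9571, -0.1177], [0.0, 0.0, 0.0, 1.0]]}
0.025
```

View pics/top0.png

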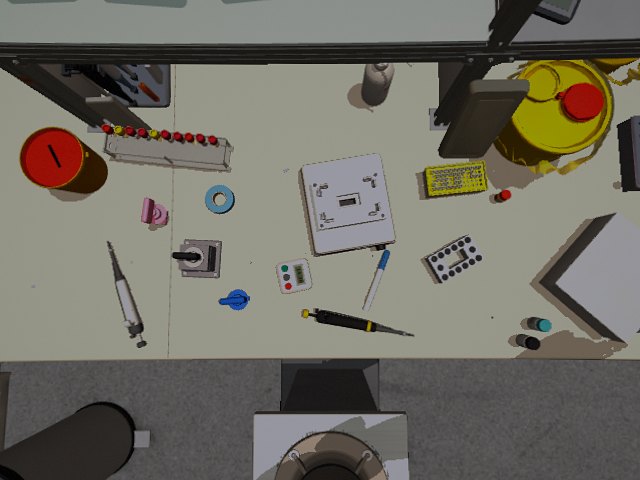

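View pics/side0.png

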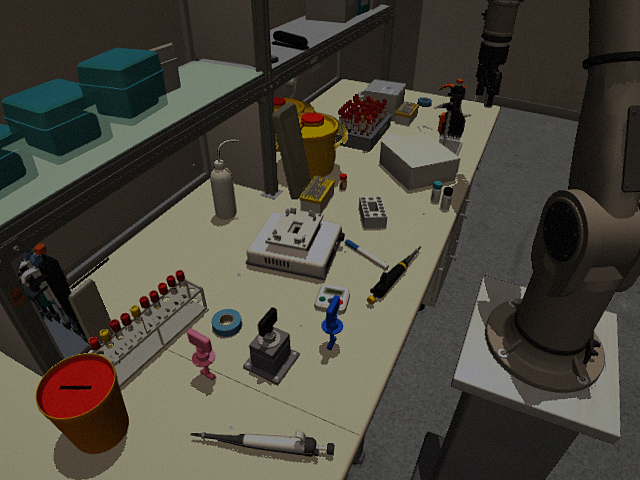

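Top view: the block is at (454,259), the shaker at (348,203) and the stand with the dark key at (200,257). Key candidates are dark (190,256), pink (153,211) and blue (235,299). Only the dark one stands in the stand, so it fits the description. I'll confirm with an enlarged crop.

```bash
cat > h.py <<'E'
import numpy as np,cv2
from station import *
from scipy.spatial.transform import Rotation as Ro
def cam(name,o=None):
    c=calibration(name);K=np.array(c["intrinsics"]);D=np.array([c["k1"],0,0,0,0.])
    if name=="wrist":
        m=np.array(c["mount"]);q=np.array(o["tool_rot"]);Rt=Ro.from_quat(q[[1,2,3,0]]).as_matrix()
        Rw=Rt@m[:3,:3];p=Rt@m[:3,3]+np.array(o["eef_pos"])
    else:
        R=np.array(c["R"]);Rw=R.T;p=-R.T@np.array(c["t"])
    return K,D,Rw,p
def rays(C,uv):
    n=cv2.undistortPoints(np.asarray(uv,float).reshape(-1,1,2),C[0],C[1]).reshape(-1,2)
    return np.c_[n,np.ones(len(n))]@C[2].T
def plane(C,uv,z):
    r=rays(C,uv);return C[3]+r*((z-C[3][2])/r[:,2])[:,None]
def cloud(C,d):
    v,u=np.mgrid[:480,:640];r=rays(C,np.c_[u.ravel(),v.ravel()])
    return (C[3]+r*d.ravel()[:,None]).reshape(480,640,3)
def proj(C,X):
    x=(np.asarray(X,float).reshape(-1,3)-C[3])@C[2]
    return cv2.projectPoints(x.reshape(-1,1,3),np.zeros(3),np.zeros(3),C[0],C[1])[0].reshape(-1,2)
def rect(P):
    (c,s,a)=cv2.minAreaRect((P[:,:2]*1000).astype(np.float32));return np.round(c,1),np.round(s,1),round(a,1)
E
python3 - <<'E'
from h import *
f=np.load("pics/top0.npz");g=np.load("pics/side0.npz");p=f["p"];d=f["d"]
def crop(im,u,v,w,h,W,H): return cv2.resize(im[v-h//2:v+h//2,u-w//2:u+w//2],(W,H),interpolation=cv2.INTER_CUBIC)
A=np.hstack([crop(p,348,203,110,110,400,300),crop(p,454,259,80,60,400,300)])
B=np.hstack([crop(p,200,265,107,80,400,300),crop(g["p"],265,335,133,100,400,300)])
cv2.imwrite("pics/c1.png",np.vstack([A,B])[:,:,::-1])
C=cam("top");X=cloud(C,d)
for n,(u,v,w,h),(z0,z1) in [("block",(454,259,80,70),(.028,.045)),("housing",(348,203,110,120),(.04,.075)),("plate",(348,203,110,120),(.072,.08)),("guides",(348,203,110,120),(.082,.1)),("standtop",(200,257,70,60),(.055,.076)),("grip",(190,257,70,60),(.11,.14)),("tip",(456,180,90,60),(.04,.06))]:
    Y=X[v-h//2:v+h//2,u-w//2:u+w//2].reshape(-1,3);m=(Y[:,2]>z0)&(Y[:,2]<z1)
    print(n,m.sum(),rect(Y[m]),np.round(np.percentile(Y[m][:,2],[5,50,95]),4), np.round(Y[m].mean(0),4))
E
```

```text
block 857 (array([ 468.9, -260. ]), array([ 60.8, 102. ]), 28.6) [0.0302 0.0345 0.0376] [ 0.4687 -0.2596  0.0343]
housing 5529 (array([579.8, -38.7]), array([200.9, 170.6]), 8.9) [0.0445 0.0497 0.0746] [ 0.5789 -0.0373  0.0548]
plate 2722 (array([585.6, -38. ]), array([ 98.4, 137.8]), 9.4) [0.0728 0.0753 0.0781] [ 0.585  -0.0378  0.0754]
guides 193 (array([585.6, -38.1]), array([ 77.6, 117.1]), 9.1) [0.0825 0.0868 0.091 ] [ 0.5876 -0.039   0.0869]
standtop 565 (array([473.2, 273.2]), array([58.9, 49.8]), 87.7) [0.0622 0.0659 0.0705] [0.4725 0.2698 0.0661]
grip 174 (array([472.8, 273.1]), array([47.9, 12.3]), 86.3) [0.1172 0.1271 0.1301] [0.4725 0.2707 0.1261]
tip 1616 (array([ 646.7, -277. ]), array([155.5,  98.7]), 88.3) [0.0405 0.044  0.0528] [ 0.6381 -0.2633  0.0452]
```

View pics/c1.png

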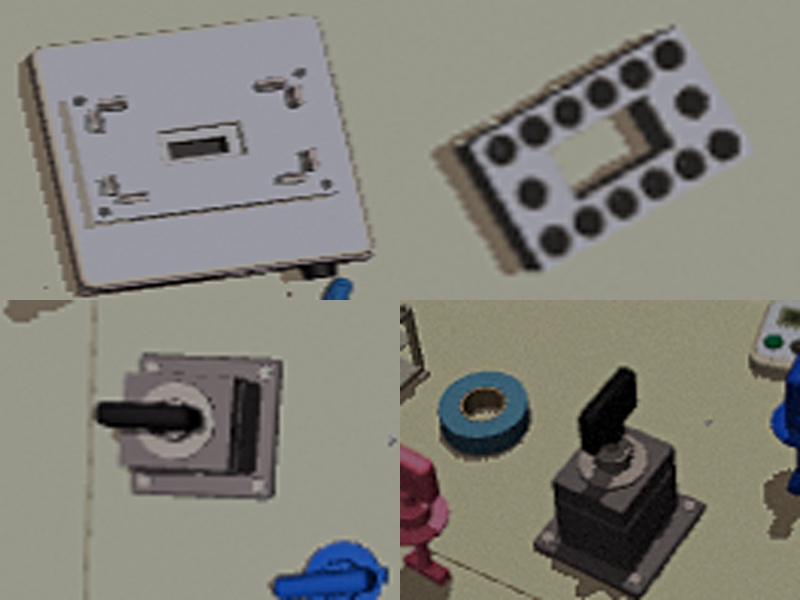

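Bottom crops: the black-winged key stands in the grey stand, flange on its top, so it's the right one. The blue and pink ones are look-alikes. The receiver slot shows dark in the plate opening at crop (195,148). Next I'll check the clearance along the path, then move over the block.

```bash
cat >> h.py <<'E'
def go(pos,head,o=None):
    "total shift in present tool axes, then turn, to reach TCP pos and tool-x heading (deg)"
    o=o or get_obs();q=np.array(o["tool_rot"]);R=Ro.from_quat(q[[1,2,3,0]])
    a=np.radians(head);T=Ro.from_matrix(np.array([[np.cos(a),np.sin(a),0],[np.sin(a),-np.cos(a),0],[0,0,-1]]))
    print("d mm",np.round(R.inv().apply(np.array(pos)-o["eef_pos"])*1000,1),"w deg",np.round((R.inv()*T).as_rotvec(degrees=True),2),"pos",np.round(o["eef_pos"],4),"t",o["t"])
E
python3 - <<'E'
from h import *
f=np.load("pics/top0.npz");X=cloud(cam("top"),f["d"])
Y=X[210:350,500:640].reshape(-1,3);print("box max z",np.percentile(Y[:,2],[50,90,99]))
go([.469,-.260,.20],118.6)
E
```

```text
box max z [0.00168901 0.0776373  0.08020293]
d mm [ 319.3 -243.7   55.9] w deg [-7.000e-02 -6.000e-02 -9.415e+01] pos [ 0.2793 -0.6141  0.2556] t 0.15
```

>>> drive_tool(increments=[{"dx": 0.032,"dy": -0.0244},{"dx": 0.032,"dy": -0.0244},{"dx": 0.032,"dy": -0.0244},{"dx": 0.032,"dy": -0.0244},{"dx": 0.032,"dy": -0.0244},{"dx": 0.032,"dy": -0.0244},{"dx": 0.032,"dy": -0.0244},{"dx": 0.032,"dy": -0.0244,"dz": 0.018},{"dx": 0.032,"dy": -0.0244,"dz": 0.018},{"dx": 0.032,"dy": -0.0244,"dz": 0.02},{"wz": -10.45},{"wz": -10.45},{"wz": -10.45},{"wz": -10.45},{"wz": -10.45},{"wz": -10.45},{"wz": -10.45},{"wz": -10.45},{"wz": -10.45},{}])

```text
schema error: expected keys claw, dx, dy, dz, wx, wy, wz
```

```bash
python3 - <<'E'
from h import *
o=get_obs();p,d=read_camera("wrist");np.savez("pics/w1.npz",p=p,d=d);cv2.imwrite("pics/w1.png",p[:,:,::-1])
C=cam("wrist",o);X=cloud(C,d)
Y=X.reshape(-1,3);m=(abs(Y[:,2]-.036)<.005)&(np.hypot(Y[:,0]-.469,Y[:,1]+.26)<.075)&(d.ravel()>0)
print(m.sum(),rect(Y[m]),np.median(Y[m][:,2]))
go([.469,-.260,.20],118.6,o)
E
```

```text
0 (array([0., 0.]), array([0., 0.]), 0.0) nan
d mm [ 319.3 -243.7   55.9] w deg [-7.000e-02 -6.000e-02 -9.415e+01] pos [ 0.2793 -0.6141  0.2556] t 0.15
  return _methods._mean(a, axis=axis, dtype=dtype,
  ret = ret.dtype.type(ret / rcount)
```

View pics/w1.png

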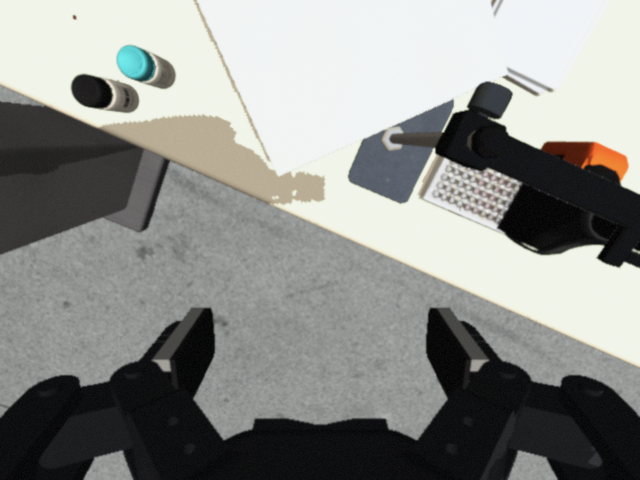

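The move was refused because every row needs all seven keys, so this picture still shows the start pose, with the box at the top and the fingers at (190,340) and (450,340). I'll send it again with full rows.

>>> drive_tool(increments=[{"claw": 0.085,"dx": 0.032,"dy": -0.0244,"dz": 0,"wx": 0,"wy": 0,"wz": 0},{"claw": 0.085,"dx": 0.032,"dy": -0.0244,"dz": 0,"wx": 0,"wy": 0,"wz": 0},{"claw": 0.085,"dx": 0.032,"dy": -0.0244,"dz": 0,"wx": 0,"wy": 0,"wz": 0},{"claw": 0.085,"dx": 0.032,"dy": -0.0244,"dz": 0,"wx": 0,"wy": 0,"wz": 0},{"claw": 0.085,"dx": 0.032,"dy": -0.0244,"dz": 0,"wx": 0,"wy": 0,"wz": 0},{"claw": 0.085,"dx": 0.032,"dy": -0.0244,"dz": 0,"wx": 0,"wy": 0,"wz": 0},{"claw": 0.085,"dx": 0.032,"dy": -0.0244,"dz": 0,"wx": 0,"wy": 0,"wz": 0},{"claw": 0.085,"dx": 0.032,"dy": -0.0244,"dz": 0.018,"wx": 0,"wy": 0,"wz": 0},{"claw": 0.085,"dx": 0.032,"dy": -0.0244,"dz": 0.018,"wx": 0,"wy": 0,"wz": 0},{"claw": 0.085,"dx": 0.032,"dy": -0.0244,"dz": 0.02,"wx": 0,"wy": 0,"wz": 0},{"claw": 0.085,"dx": 0,"dy": 0,"dz": 0,"wx": 0,"wy": 0,"wz": -10.45},{"claw": 0.085,"dx": 0,"dy": 0,"dz": 0,"wx": 0,"wy": 0,"wz": -10.45},{"claw": 0.085,"dx": 0,"dy": 0,"dz": 0,"wx": 0,"wy": 0,"wz": -10.45},{"claw": 0.085,"dx": 0,"dy": 0,"dz": 0,"wx": 0,"wy": 0,"wz": -10.45},{"claw": 0.085,"dx": 0,"dy": 0,"dz": 0,"wx": 0,"wy": 0,"wz": -10.45},{"claw": 0.085,"dx": 0,"dy": 0,"dz": 0,"wx": 0,"wy": 0,"wz": -10.45},{"claw": 0.085,"dx": 0,"dy": 0,"dz": 0,"wx": 0,"wy": 0,"wz": -10.45},{"claw": 0.085,"dx": 0,"dy": 0,"dz": 0,"wx": 0,"wy": 0,"wz": -10.45},{"claw": 0.085,"dx": 0,"dy": 0,"dz": 0,"wx": 0,"wy": 0,"wz": -10.45},{"claw": 0.085,"dx": 0,"dy": 0,"dz": 0,"wx": 0,"wy": 0,"wz": 0}])

```text
t: 2.7
eef_pos: [0.4695, -0.26, 0.2002]
tool_rot: [-0.0, 0.512, 0.859, 0.0]
contact_force: [-0.3, -0.4, 1.1]
gripper_width: 0.998
grasp_force: 0.0
```

```bash
python3 - <<'E'
from h import *
o=get_obs();p,d=read_camera("wrist");np.savez("pics/w2.npz",p=p,d=d);cv2.imwrite("pics/w2.png",p[:,:,::-1])
C=cam("wrist",o);X=cloud(C,d)
Y=X.reshape(-1,3);m=(abs(Y[:,2]-.036)<.005)&(np.hypot(Y[:,0]-.469,Y[:,1]+.26)<.075)&(d.ravel()>0)
print(m.sum(),rect(Y[m]),np.median(Y[m][:,2]))
# finger tips: nearest things in the lower image
print("finger depth pts tool z:",[np.round(X[v,u],3).tolist() for u,v in((190,320),(450,320),(205,312),(435,312))])
go([.469,-.260,.20],118.6,o)
E
```

```text
5032 (array([ 469.3, -262.1]), array([ 61. , 100.5]), 29.2) 0.035842558405324576
finger depth pts tool z: [[0.424, -0.273, 0.203], [0.506, -0.229, 0.202], [0.427, -0.272, 0.196], [0.503, -0.231, 0.196]]
d mm [ 0.3 -0.5  0.2] w deg [ 0.   -0.02 -0.21] pos [ 0.4695 -0.26    0.2002] t 2.7
```

View pics/w2.png

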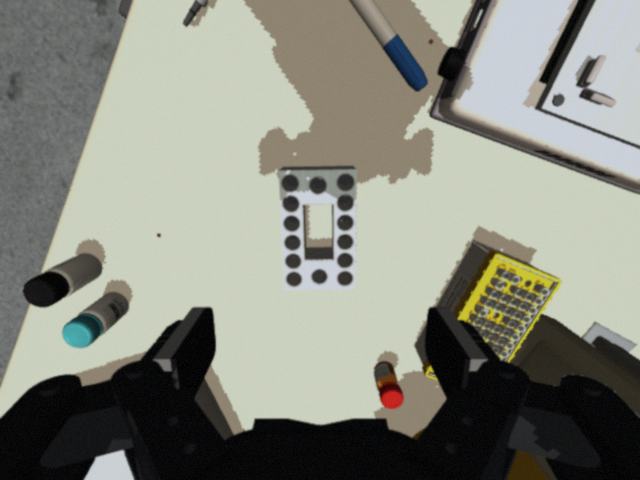

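The wrist view shows the block at about (318,228), square to the tool. Going down to grip it.

>>> drive_tool(increments=[{"claw": 0.085,"dx": -0.001,"dy": -0.001,"dz": 0.03,"wx": 0,"wy": 0,"wz": -0.6},{"claw": 0.085,"dx": 0,"dy": 0,"dz": 0.03,"wx": 0,"wy": 0,"wz": 0},{"claw": 0.085,"dx": 0,"dy": 0,"dz": 0.03,"wx": 0,"wy": 0,"wz": 0},{"claw": 0.085,"dx": 0,"dy": 0,"dz": 0.03,"wx": 0,"wy": 0,"wz": 0},{"claw": 0.085,"dx": 0,"dy": 0,"dz": 0.03,"wx": 0,"wy": 0,"wz": 0},{"claw": 0.085,"dx": 0,"dy": 0,"dz": 0.015,"wx": 0,"wy": 0,"wz": 0},{"claw": 0.085,"dx": 0,"dy": 0,"dz": 0.009,"wx": 0,"wy": 0,"wz": 0},{"claw": 0.055,"dx": 0,"dy": 0,"dz": 0,"wx": 0,"wy": 0,"wz": 0},{"claw": 0.055,"dx": 0,"dy": 0,"dz": 0,"wx": 0,"wy": 0,"wz": 0},{"claw": 0.05,"dx": 0,"dy": 0,"dz": 0,"wx": 0,"wy": 0,"wz": 0},{"claw": 0.05,"dx": 0,"dy": 0,"dz": 0,"wx": 0,"wy": 0,"wz": 0},{"claw": 0.05,"dx": 0,"dy": 0,"dz": 0,"wx": 0,"wy": 0,"wz": 0}], newtons=40)

```text
t: 4.25
eef_pos: [0.4699, -0.2615, 0.0271]
tool_rot: [0.001, 0.507, 0.862, -0.0]
contact_force: [-0.9, 0.7, 6.1]
gripper_width: 0.694
grasp_force: 45.7
```

6 N of upward force suggests the fingertips touch the bench. I'll regrip 4 mm higher and lift.

>>> drive_tool(increments=[{"claw": 0.07,"dx": 0,"dy": 0,"dz": 0,"wx": 0,"wy": 0,"wz": 0},{"claw": 0.07,"dx": 0,"dy": 0,"dz": -0.004,"wx": 0,"wy": 0,"wz": 0},{"claw": 0.05,"dx": 0,"dy": 0,"dz": 0,"wx": 0,"wy": 0,"wz": 0},{"claw": 0.05,"dx": 0,"dy": 0,"dz": 0,"wx": 0,"wy": 0,"wz": 0},{"claw": 0.05,"dx": 0,"dy": 0,"dz": 0,"wx": 0,"wy": 0,"wz": 0}], newtons=50)

```text
t: 4.88
eef_pos: [0.4697, -0.2614, 0.031]
tool_rot: [0.0, 0.507, 0.862, -0.0]
contact_force: [-1.9, 0.4, 6.0]
gripper_width: 0.695
grasp_force: 54.1
```

>>> drive_tool(increments=[{"claw": 0.05,"dx": 0,"dy": 0,"dz": -0.01,"wx": 0,"wy": 0,"wz": 0},{"claw": 0.05,"dx": 0,"dy": 0,"dz": -0.02,"wx": 0,"wy": 0,"wz": 0},{"claw": 0.05,"dx": 0,"dy": 0,"dz": -0.03,"wx": 0,"wy": 0,"wz": 0},{"claw": 0.05,"dx": 0,"dy": 0,"dz": -0.03,"wx": 0,"wy": 0,"wz": 0},{"claw": 0.05,"dx": 0,"dy": 0,"dz": -0.03,"wx": 0,"wy": 0,"wz": 0},{"claw": 0.05,"dx": 0,"dy": 0,"dz": -0.03,"wx": 0,"wy": 0,"wz": 0},{"claw": 0.05,"dx": 0,"dy": 0,"dz": 0,"wx": 0,"wy": 0,"wz": 0}])

```text
t: 5.75
eef_pos: [0.4703, -0.2617, 0.1823]
tool_rot: [0.002, 0.507, 0.862, 0.0]
contact_force: [0.3, 0.1, -3.5]
gripper_width: 0.695
grasp_force: 55.7
```

```bash
python3 - <<'E'
from h import *
o=get_obs();print(np.round(o["contact_force"],1))
p,d=read_camera("wrist");np.savez("pics/w3.npz",p=p,d=d)
C=cam("wrist",o);X=cloud(C,d)
# block top in tool frame
q=np.array(o["tool_rot"]);R=Ro.from_quat(q[[1,2,3,0]]);Y=R.inv().apply(X.reshape(-1,3)-o["eef_pos"])
m=(abs(Y[:,2]+.005)<.006)&(abs(Y[:,1])<.034)&(abs(Y[:,0])<.07)&(d.ravel()>0)
print("block top tool",m.sum(),rect(Y[m]),np.median(Y[m][:,2]))
t=cam("top");f=np.load("pics/top0.npz")
# receiver slot / opening from top view: dark pixels around the plate centre
Z=X.reshape(-1,3);
for z0,z1 in((.072,.080),(.082,.093)):
    m=(Z[:,2]>z0)&(Z[:,2]<z1)&(np.hypot(Z[:,0]-.5856,Z[:,1]+.038)<.09)&(d.ravel()>0);print(m.sum(),rect(Z[m]))
go([.5856,-.038,.18],99.3,o)
E
```

```text
[ 0.3  0.1 -3.5]
block top tool 23211 (array([7.2, 0. ]), array([85.2, 67.9]), 0.2) -0.004807695038007822
6298 (array([570.6, -83.7]), array([56.1, 58.5]), 9.0)
691 (array([564.3, -94.9]), array([13.4, 30. ]), 57.4)
d mm [139.4 209.5   2.3] w deg [ 0.16  0.18 19.79] pos [ 0.4703 -0.2617  0.1823] t 5.75
```

>>> drive_tool(increments=[{"claw": 0.05,"dx": 0,"dy": 0,"dz": 0,"wx": 0,"wy": 0,"wz": 9.9},{"claw": 0.05,"dx": 0,"dy": 0,"dz": 0,"wx": 0,"wy": 0,"wz": 9.9},{"claw": 0.05,"dx": 0.02,"dy": 0.03,"dz": 0,"wx": 0,"wy": 0,"wz": 0},{"claw": 0.05,"dx": 0.02,"dy": 0.03,"dz": 0,"wx": 0,"wy": 0,"wz": 0},{"claw": 0.05,"dx": 0.02,"dy": 0.03,"dz": 0,"wx": 0,"wy": 0,"wz": 0},{"claw": 0.05,"dx": 0.02,"dy": 0.03,"dz": 0,"wx": 0,"wy": 0,"wz": 0},{"claw": 0.05,"dx": 0.02,"dy": 0.03,"dz": 0,"wx": 0,"wy": 0,"wz": 0},{"claw": 0.05,"dx": 0,"dy": 0,"dz": 0,"wx": 0,"wy": 0,"wz": 0}])

```text
t: 6.8
eef_pos: [0.6021, -0.1343, 0.1782]
tool_rot: [-0.002, 0.645, 0.764, 0.001]
contact_force: [-0.3, -0.8, -3.8]
gripper_width: 0.697
grasp_force: 55.7
```

```bash
python3 - <<'E'
from h import *
o=get_obs()
p,d=read_camera("wrist");np.savez("pics/w4.npz",p=p,d=d)
C=cam("wrist",o);Z=cloud(C,d).reshape(-1,3)
for z0,z1 in((.072,.080),(.083,.093),(.058,.071)):
    m=(Z[:,2]>z0)&(Z[:,2]<z1)&(np.hypot(Z[:,0]-.5856,Z[:,1]+.038)<.088)&(d.ravel()>0);print(m.sum(),rect(Z[m]),np.round(np.median(Z[m],0),4))
cv2.imwrite("pics/w4.png",p[:,:,::-1])
go([.5856,-.038,.18],99.3,o)
E
```

```text
28557 (array([587. , -47.2]), array([ 99.2, 106.7]), 9.6) [ 0.5865 -0.039   0.0761]
1441 (array([586.8, -46.1]), array([78.1, 99. ]), 9.5) [ 0.578  -0.0821  0.0876]
2295 (array([585.9, -39.5]), array([24.6, 44.9]), 9.2) [ 0.5897 -0.0389  0.068 ]
d mm [97.7 -0.2 -1.5] w deg [-0.06 -0.18  0.3 ] pos [ 0.6021 -0.1343  0.1782] t 6.8
```

View pics/w4.png

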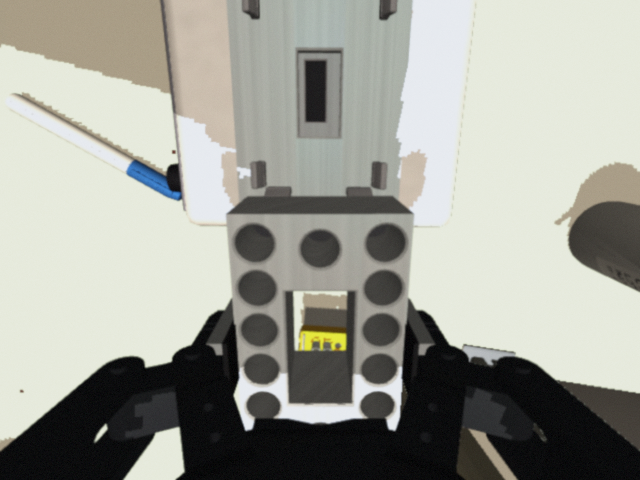

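The picture shows the plate's opening at (320,92) with the receiver in it and the dark slot at (316,92). The block is held square below. Measuring the slot and the opening.

```bash
cat > slot.py <<'E'
from h import *
import sys
f=np.load("pics/w4.npz");p,d=f["p"],f["d"]
o=dict(eef_pos=[.6021,-.1343,.1782],tool_rot=[-.002,.645,.764,.001])
C=cam("wrist",o);X=cloud(C,d)
roi=np.zeros((480,640),bool);roi[40:150,285:355]=1
low=((X[...,2]<.0725)&roi).astype(np.uint8)
g=cv2.cvtColor(p,cv2.COLOR_RGB2GRAY);dark=((g<60)&roi).astype(np.uint8)
for n,m,z in(("opening",low,.076),("slot dark",dark,.068),("slot deep",((X[...,2]<.062)&roi).astype(np.uint8),.068)):
    c=max(cv2.findContours(m,0,1)[0],key=cv2.contourArea).reshape(-1,2);P=plane(C,c,z);print(n,cv2.boundingRect(c),rect(P))
E
python3 slot.py
```

```text
opening (297, 50, 45, 86) (array([585.9, -39.8]), array([24.2, 44.3]), 9.4)
slot dark (306, 61, 20, 61) (array([583.6, -38. ]), array([11.1, 32.3]), 8.9)
slot deep (305, 62, 22, 60) (array([583.6, -38.3]), array([12.1, 31.9]), 8.9)
```

>>> drive_tool(increments=[{"claw": 0.05,"dx": 0.024,"dy": 0,"dz": 0,"wx": 0,"wy": -0.2,"wz": 0.2},{"claw": 0.05,"dx": 0.024,"dy": 0,"dz": 0,"wx": 0,"wy": 0,"wz": 0},{"claw": 0.05,"dx": 0.024,"dy": 0,"dz": 0,"wx": 0,"wy": 0,"wz": 0},{"claw": 0.05,"dx": 0.0243,"dy": 0,"dz": 0,"wx": 0,"wy": 0,"wz": 0},{"claw": 0.05,"dx": 0,"dy": 0,"dz": 0.02,"wx": 0,"wy": 0,"wz": 0},{"claw": 0.05,"dx": 0,"dy": 0,"dz": 0.02,"wx": 0,"wy": 0,"wz": 0},{"claw": 0.05,"dx": 0,"dy": 0,"dz": 0.007,"wx": 0,"wy": 0,"wz": 0},{"claw": 0.05,"dx": 0,"dy": 0,"dz": 0,"wx": 0,"wy": 0,"wz": 0},{"claw": 0.05,"dx": 0,"dy": 0,"dz": 0,"wx": 0,"wy": 0,"wz": 0}])

```text
t: 7.98
eef_pos: [0.5863, -0.0437, 0.1335]
tool_rot: [0.002, 0.649, 0.761, -0.001]
contact_force: [0.5, 0.6, -4.3]
gripper_width: 0.689
grasp_force: 55.6
```

```bash
python3 - <<'E'
from h import *
o=get_obs();print(np.round(o["contact_force"],1),o["eef_pos"])
p,d=read_camera("wrist");np.savez("pics/w5.npz",p=p,d=d)
C=cam("wrist",o);Z=cloud(C,d).reshape(-1,3)
m=(Z[:,2]>.130)&(Z[:,2]<.142)&(d.ravel()>0)&(np.hypot(Z[:,0]-.5856,Z[:,1]+.038)<.065);print("block",m.sum(),rect(Z[m]),np.median(Z[m][:,2]))
Y=(Z[m]-[.5859,-.0398,0]);a=np.radians(9.3);print("block +y end in shaker frame",np.percentile(-Y[:,0]*np.sin(a)+Y[:,1]*np.cos(a),[99,99.9]))
m=(Z[:,2]>.083)&(Z[:,2]<.093)&(np.hypot(Z[:,0]-.5856,Z[:,1]+.038)<.09)&(d.ravel()>0);
Y=(Z[m]-[.5859,-.0398,0]);xs=Y[:,0]*np.cos(a)+Y[:,1]*np.sin(a);ys=-Y[:,0]*np.sin(a)+Y[:,1]*np.cos(a)
print("guides far: x,y range",m.sum(),xs.min(),xs.max(),ys.min(),ys.max())
go([.5859,-.0398,.1072],99.4,o)
E
```

```text
[ 0.5  0.6 -4.3] [ 0.5863454  -0.04367567  0.13354372]
block 25581 (array([585.7, -36.2]), array([87.1, 84.9]), 8.7) 0.1381573441819553
block +y end in shaker frame [0.04558631 0.04575877]
guides far: x,y range 1644 -0.038814108504317664 0.03888420296097703 0.039039024140119546 0.0584527764435807
d mm [ 4.   0.1 26.3] w deg [ 0.05  0.21 -0.33] pos [ 0.5863 -0.0437  0.1335] t 7.975
```

>>> drive_tool(increments=[{"claw": 0.05,"dx": 0.0042,"dy": 0,"dz": 0,"wx": 0,"wy": 0.2,"wz": -0.3},{"claw": 0.05,"dx": 0,"dy": 0,"dz": 0.005,"wx": 0,"wy": 0,"wz": 0},{"claw": 0.05,"dx": 0,"dy": 0,"dz": 0.005,"wx": 0,"wy": 0,"wz": 0},{"claw": 0.05,"dx": 0,"dy": 0,"dz": 0.004,"wx": 0,"wy": 0,"wz": 0},{"claw": 0.05,"dx": 0,"dy": 0,"dz": 0.003,"wx": 0,"wy": 0,"wz": 0},{"claw": 0.05,"dx": 0,"dy": 0,"dz": 0.003,"wx": 0,"wy": 0,"wz": 0},{"claw": 0.05,"dx": 0,"dy": 0,"dz": 0.002,"wx": 0,"wy": 0,"wz": 0},{"claw": 0.05,"dx": 0,"dy": 0,"dz": 0,"wx": 0,"wy": 0,"wz": 0}])

```text
t: 9.02
eef_pos: [0.5852, -0.0393, 0.1109]
tool_rot: [-0.0, 0.647, 0.763, -0.0]
contact_force: [-0.2, -0.2, -4.1]
gripper_width: 0.692
grasp_force: 55.6
```

Still free (−4.1 N). The last few millimetres go slowly.

>>> drive_tool(increments=[{"claw": 0.05,"dx": 0,"dy": 0,"dz": 0.001,"wx": 0,"wy": 0,"wz": 0},{"claw": 0.05,"dx": 0,"dy": 0,"dz": 0.001,"wx": 0,"wy": 0,"wz": 0},{"claw": 0.05,"dx": 0,"dy": 0,"dz": 0.001,"wx": 0,"wy": 0,"wz": 0},{"claw": 0.05,"dx": 0,"dy": 0,"dz": 0.0007,"wx": 0,"wy": 0,"wz": 0},{"claw": 0.05,"dx": 0,"dy": 0,"dz": 0,"wx": 0,"wy": 0,"wz": 0}])

```text
t: 9.65
eef_pos: [0.5852, -0.0393, 0.1073]
tool_rot: [-0.0, 0.647, 0.763, -0.0]
contact_force: [0.8, -0.1, -3.8]
gripper_width: 0.695
grasp_force: 55.6
```

>>> drive_tool(increments=[{"claw": 0.05,"dx": 0,"dy": 0,"dz": 0.0005,"wx": 0,"wy": 0,"wz": 0},{"claw": 0.05,"dx": 0,"dy": 0,"dz": 0.0005,"wx": 0,"wy": 0,"wz": 0},{"claw": 0.05,"dx": 0,"dy": 0,"dz": 0,"wx": 0,"wy": 0,"wz": 0}])

```text
t: 10.02
eef_pos: [0.5853, -0.0393, 0.107]
tool_rot: [0.0, 0.647, 0.763, -0.0]
contact_force: [-4.8, -0.2, 5.2]
gripper_width: 0.694
grasp_force: 56.7
```

Touchdown at the expected height. Releasing and rising.

>>> drive_tool(increments=[{"claw": 0.065,"dx": 0,"dy": 0,"dz": 0,"wx": 0,"wy": 0,"wz": 0},{"claw": 0.075,"dx": 0,"dy": 0,"dz": 0,"wx": 0,"wy": 0,"wz": 0},{"claw": 0.085,"dx": 0,"dy": 0,"dz": 0,"wx": 0,"wy": 0,"wz": 0},{"claw": 0.085,"dx": 0,"dy": 0,"dz": -0.01,"wx": 0,"wy": 0,"wz": 0},{"claw": 0.085,"dx": 0,"dy": 0,"dz": -0.03,"wx": 0,"wy": 0,"wz": 0},{"claw": 0.085,"dx": -0.025,"dy": 0,"dz": -0.04,"wx": 0,"wy": 0,"wz": 0},{"claw": 0.085,"dx": -0.025,"dy": 0,"dz": -0.04,"wx": 0,"wy": 0,"wz": 0},{"claw": 0.085,"dx": -0.025,"dy": 0,"dz": -0.03,"wx": 0,"wy": 0,"wz": 0},{"claw": 0.085,"dx": 0,"dy": 0,"dz": 0,"wx": 0,"wy": 0,"wz": 0},{"claw": 0.085,"dx": 0,"dy": 0,"dz": 0,"wx": 0,"wy": 0,"wz": 0}])

```text
t: 11.28
eef_pos: [0.597, -0.1124, 0.256]
tool_rot: [-0.0, 0.647, 0.763, -0.0]
contact_force: [-0.1, -0.6, -0.3]
gripper_width: 0.993
grasp_force: 0.0
```

```bash
python3 - <<'E'
from h import *
o=get_obs()
p,d=read_camera("wrist");np.savez("pics/w6.npz",p=p,d=d,e=o["eef_pos"],q=o["tool_rot"]);cv2.imwrite("pics/w6.png",p[:,:,::-1])
C=cam("wrist",o);X=cloud(C,d);Z=X.reshape(-1,3)
near=np.hypot(Z[:,0]-.5856,Z[:,1]+.038)
m=(abs(Z[:,2]-.112)<.005)&(d.ravel()>0)&(near<.065);P=Z[m];print("block",m.sum(),rect(P),np.median(P[:,2]))
A=np.linalg.lstsq(np.c_[P[:,:2]-[.586,-.039],np.ones(len(P))],P[:,2],rcond=None)[0];print("tilt",A)
m=(Z[:,2]>.072)&(Z[:,2]<.080)&(d.ravel()>0)&(near<.09);print("plate",m.sum(),rect(Z[m]))
g=cv2.cvtColor(p,cv2.COLOR_RGB2GRAY)
u,v=proj(C,[.5836,-.0382,.068])[0];print("slot px",u,v)
roi=np.zeros((480,640),bool);roi[int(v)-60:int(v)+60,int(u)-30:int(u)+30]=1
for n,mm,z in(("slot dark",(g<60)&roi,.068),("slot deep",(X[...,2]<.062)&roi,.068)):
    cs=cv2.findContours(mm.astype(np.uint8),0,1)[0]
    if cs: c=max(cs,key=cv2.contourArea).reshape(-1,2);print(n,cv2.boundingRect(c),rect(plane(C,c,z)))
s=plane(cam("top"),[[190,256]],.129)
go([.473,.2731,.26],87,o)
E
```

```text
block 7314 (array([585.9, -39.5]), array([ 60.8, 100.7]), 9.5) 0.11197226888866685
tilt [-0.00172653  0.00185871  0.11186897]
plate 9334 (array([585.8, -39.4]), array([ 98.9, 138.2]), 9.3)
slot px 318.0959417105526 132.7593552569577
slot dark (311, 111, 15, 43) (array([583.4, -37.9]), array([11.5, 32.3]), 9.4)
slot deep (310, 111, 16, 42) (array([583.1, -37.6]), array([12. , 31.5]), 9.6)
d mm [400.6 -59.1  -3.7] w deg [-0.04 -0.04 12.44] pos [ 0.597  -0.1124  0.256 ] t 11.275
```

View pics/w6.png

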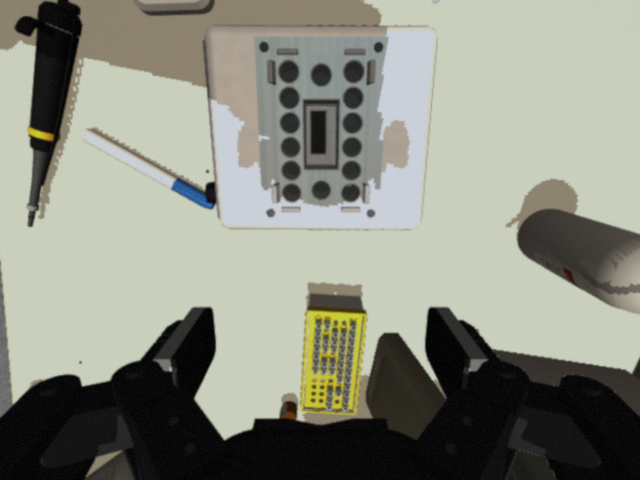

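The block (321,130) sits square between the guides, centre within 0.2 mm of the plate's, with the slot dark at (318,132). Now to the key.

>>> drive_tool(increments=[{"claw": 0.085,"dx": 0.04,"dy": -0.0059,"dz": 0,"wx": 0,"wy": 0,"wz": 0},{"claw": 0.085,"dx": 0.04,"dy": -0.0059,"dz": 0,"wx": 0,"wy": 0,"wz": 0},{"claw": 0.085,"dx": 0.04,"dy": -0.0059,"dz": 0,"wx": 0,"wy": 0,"wz": 0},{"claw": 0.085,"dx": 0.04,"dy": -0.0059,"dz": 0,"wx": 0,"wy": 0,"wz": 0},{"claw": 0.085,"dx": 0.04,"dy": -0.0059,"dz": 0,"wx": 0,"wy": 0,"wz": 0},{"claw": 0.085,"dx": 0.04,"dy": -0.0059,"dz": 0,"wx": 0,"wy": 0,"wz": 0},{"claw": 0.085,"dx": 0.04,"dy": -0.0059,"dz": 0,"wx": 0,"wy": 0,"wz": 0},{"claw": 0.085,"dx": 0.04,"dy": -0.0059,"dz": 0,"wx": 0,"wy": 0,"wz": 0},{"claw": 0.085,"dx": 0.04,"dy": -0.0059,"dz": 0,"wx": 0,"wy": 0,"wz": 0},{"claw": 0.085,"dx": 0.04,"dy": -0.006,"dz": 0,"wx": 0,"wy": 0,"wz": 0},{"claw": 0.085,"dx": 0,"dy": 0,"dz": 0,"wx": 0,"wy": 0,"wz": 6.2},{"claw": 0.085,"dx": 0,"dy": 0,"dz": 0,"wx": 0,"wy": 0,"wz": 6.2},{"claw": 0.085,"dx": 0,"dy": 0,"dz": 0,"wx": 0,"wy": 0,"wz": 0},{"claw": 0.085,"dx": 0,"dy": 0,"dz": 0,"wx": 0,"wy": 0,"wz": 0}])

```text
t: 13.08
eef_pos: [0.4732, 0.2719, 0.2558]
tool_rot: [-0.0, 0.724, 0.689, -0.001]
contact_force: [-0.6, -0.4, -0.2]
gripper_width: 0.993
grasp_force: 0.0
```

```bash
python3 - <<'E'
from h import *
o=get_obs()
p,d=read_camera("wrist");np.savez("pics/w7.npz",p=p,d=d,e=o["eef_pos"],q=o["tool_rot"]);cv2.imwrite("pics/w7.png",p[:,:,::-1])
C=cam("wrist",o);X=cloud(C,d);Z=X.reshape(-1,3)
near=np.hypot(Z[:,0]-.473,Z[:,1]-.273)
for n,a,b in(("grip",.115,.135),("gripside",.10,.135),("top",.061,.0675),("foot",.003,.015)):
    m=(Z[:,2]>a)&(Z[:,2]<b)&(d.ravel()>0)&(near<.065);P=Z[m];print(n,m.sum(),rect(P),np.round(np.percentile(P[:,2],[1,50,99]),4))
go([.473,.2731,.26],87,o)
E
```

```text
grip 1083 (array([472.6, 273.5]), array([47. , 12.8]), 87.5) [0.1171 0.1284 0.1302]
gripside 1149 (array([472.8, 273.5]), array([47., 13.]), 87.2) [0.1047 0.1283 0.1302]
top 1836 (array([472.9, 273. ]), array([58.3, 50.7]), 86.7) [0.0637 0.066  0.0674]
foot 2142 (array([473.1, 273.1]), array([78.9, 81. ]), 87.1) [0.0051 0.0079 0.0137]
d mm [ 1.2 -0.3 -4.2] w deg [-0.06  0.03  0.17] pos [0.4732 0.2719 0.2558] t 13.075
```

View pics/w7.png

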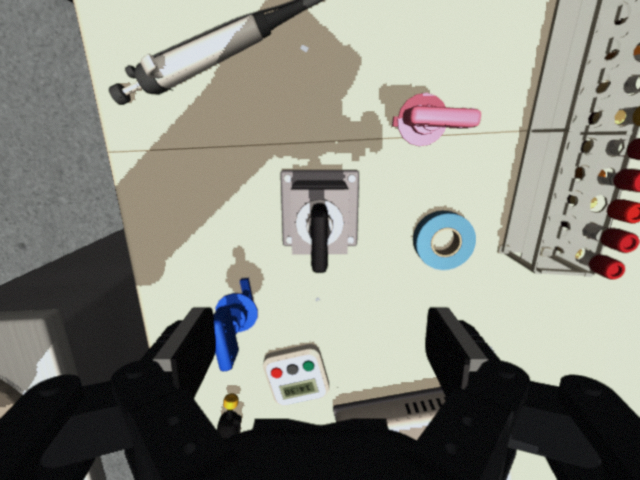

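The wrist view shows the black wing key in the stand at (319,235). The pink (440,118) and blue (235,330) ones are clear of the fingers. Gripping.

>>> drive_tool(increments=[{"claw": 0.06,"dx": 0.0014,"dy": -0.0004,"dz": 0.03,"wx": 0,"wy": 0,"wz": 0.2},{"claw": 0.06,"dx": 0,"dy": 0,"dz": 0.03,"wx": 0,"wy": 0,"wz": 0},{"claw": 0.06,"dx": 0,"dy": 0,"dz": 0.03,"wx": 0,"wy": 0,"wz": 0},{"claw": 0.06,"dx": 0,"dy": 0,"dz": 0.02,"wx": 0,"wy": 0,"wz": 0},{"claw": 0.06,"dx": 0,"dy": 0,"dz": 0.015,"wx": 0,"wy": 0,"wz": 0},{"claw": 0.05,"dx": 0,"dy": 0,"dz": 0.0078,"wx": 0,"wy": 0,"wz": 0},{"claw": 0.03,"dx": 0,"dy": 0,"dz": 0,"wx": 0,"wy": 0,"wz": 0},{"claw": 0.02,"dx": 0,"dy": 0,"dz": 0,"wx": 0,"wy": 0,"wz": 0},{"claw": 0.0,"dx": 0,"dy": 0,"dz": 0,"wx": 0,"wy": 0,"wz": 0},{"claw": 0.0,"dx": 0,"dy": 0,"dz": 0,"wx": 0,"wy": 0,"wz": 0},{"claw": 0.0,"dx": 0,"dy": 0,"dz": 0,"wx": 0,"wy": 0,"wz": 0},{"claw": 0.0,"dx": 0,"dy": 0,"dz": 0,"wx": 0,"wy": 0,"wz": 0}], newtons=80)

```text
t: 14.62
eef_pos: [0.4739, 0.2734, 0.1239]
tool_rot: [0.0, 0.727, 0.687, 0.001]
contact_force: [-0.4, -0.3, 2.7]
gripper_width: 0.129
grasp_force: 79.4
```

>>> drive_tool(increments=[{"claw": 0.0,"dx": 0,"dy": 0,"dz": -0.01,"wx": 0,"wy": 0,"wz": 0},{"claw": 0.0,"dx": 0,"dy": 0,"dz": -0.02,"wx": 0,"wy": 0,"wz": 0},{"claw": 0.0,"dx": 0,"dy": 0,"dz": -0.025,"wx": 0,"wy": 0,"wz": 0},{"claw": 0.0,"dx": 0,"dy": 0,"dz": -0.03,"wx": 0,"wy": 0,"wz": 0},{"claw": 0.0,"dx": 0,"dy": 0,"dz": -0.03,"wx": 0,"wy": 0,"wz": 0},{"claw": 0.0,"dx": 0,"dy": 0,"dz": -0.025,"wx": 0,"wy": 0,"wz": 0},{"claw": 0.0,"dx": 0,"dy": 0,"dz": 0,"wx": 0,"wy": 0,"wz": 0},{"claw": 0.0,"dx": 0,"dy": 0,"dz": 0,"wx": 0,"wy": 0,"wz": 0}])

```text
t: 15.62
eef_pos: [0.473, 0.2725, 0.2625]
tool_rot: [-0.0, 0.727, 0.687, -0.001]
contact_force: [-0.1, -0.8, -1.3]
gripper_width: 0.124
grasp_force: 78.8
```

```bash
python3 - <<'E'
from h import *
o=get_obs();print(np.round(o["contact_force"],1))
p,d=read_camera("wrist");np.savez("pics/w8.npz",p=p,d=d,e=o["eef_pos"],q=o["tool_rot"])
q=np.array(o["tool_rot"]);R=Ro.from_quat(q[[1,2,3,0]])
C=cam("wrist",o);Y=R.inv().apply(cloud(C,d).reshape(-1,3)-o["eef_pos"])
ok=(d.ravel()>0)&(abs(Y[:,1])<.03)&(abs(Y[:,0])<.035)
for n,a,b in(("grip top",-.012,.0),("flange",.04,.062),("head",.085,.118)):
    m=ok&(Y[:,2]>a)&(Y[:,2]<b);P=Y[m];print(n,m.sum(),rect(P) if m.sum()>5 else "",np.round(np.percentile(P[:,2],[1,50,99]),4) if m.sum() else "")
cs=[]
for n in("top","side"):
    p2,d2=read_camera(n);np.savez(f"pics/{n}8.npz",p=p2,d=d2);X=cloud(cam(n),d2)
    Yt=R.inv().apply(X.reshape(-1,3)-o["eef_pos"])
    m=(d2.ravel()>0)&(np.hypot(Yt[:,0],Yt[:,1])<.03)&(Yt[:,2]>.03)&(Yt[:,2]<.12);P=Yt[m]
    for lo in(.03,.045,.055,.07,.085,.10):
        s=(P[:,2]>lo)&(P[:,2]<lo+.015)
        if s.sum()>5: print(n,lo,s.sum(),np.round(P[s].mean(0)*1000,1),np.round(np.ptp(P[s],0)*1000,1), np.round(P[s][:,2].max()*1000,1))
a=cv2.resize(p[120:420,160:480],(426,400));U=proj(cam("side"),[.473,.273,.20])[0].astype(int);print(U)
s=np.load("pics/side8.npz")["p"][max(U[1]-75,0):U[1]+75,U[0]-70:U[0]+70];cv2.imwrite("pics/c8.png",np.hstack([a,cv2.resize(s,(373,400))])[:,:,::-1])
go([.5835,-.0380,.245],99.4,o)
E
```

```text
[-0.1 -0.8 -1.3]
grip top 4890 (array([-0.5,  0.7]), array([37.7, 39.2]), 46.9) [-0.0119 -0.0044 -0.0003]
flange 2325 (array([4.4, 0.6]), array([31.8, 42.2]), 0.0) [0.0437 0.0552 0.057 ]
head 226 (array([10. , -0.2]), array([9. , 8.5]), 0.0) [0.1018 0.1034 0.111 ]
top 0.045 226 [-7.6 -1.3 55.6] [30.6 39.9 14.8] 59.9
top 0.055 174 [-8.1 -1.8 56.8] [28.8 39.7  4.9] 59.9
top 0.1 31 [-11.4  -0.6 105.2] [10.9  9.  10.1] 111.9
side 0.03 86 [ 2.5 -2.3 42.9] [20.4 19.4 10.4] 45.0
side 0.045 288 [ 5.9 -3.8 54.2] [41.3 41.4 14.1] 59.1
side 0.055 164 [ 6.6 -2.5 56.1] [41.3 41.4  4.1] 59.1
side 0.07 21 [ 2.5 -1.8 79.9] [7.1 5.  9.8] 84.7
side 0.085 32 [ 2.9 -1.5 92.1] [ 6.1  7.5 14.1] 99.2
side 0.1 101 [  3.3  -1.5 105.3] [31.8 10.8 12.8] 113.2
[263 284]
d mm [-303.8  127.7   17.7] w deg [ -0.08   0.06 -12.6 ] pos [0.473  0.2725 0.2625] t 15.625
```

View pics/c8.png

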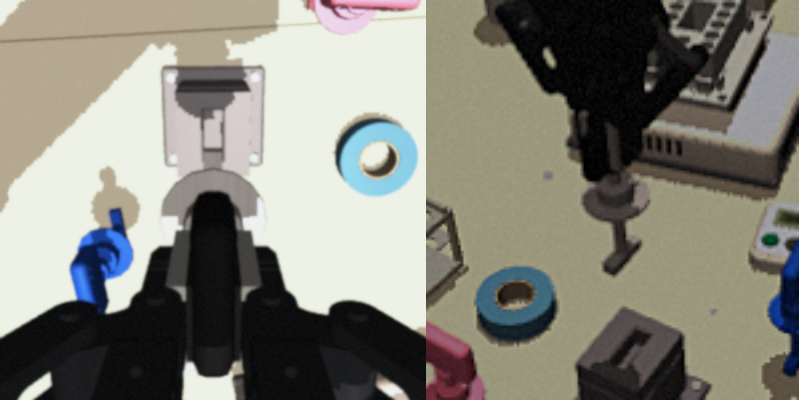

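The crop shows the key clear of the stand (T-head at (622,255) in the side half) and the stand's slot empty. The key is centred in the grip to about 0.6 mm. Moving over the block.

>>> drive_tool(increments=[{"claw": 0.0,"dx": 0,"dy": 0,"dz": 0,"wx": 0,"wy": 0,"wz": -6.3},{"claw": 0.0,"dx": 0,"dy": 0,"dz": 0,"wx": 0,"wy": 0,"wz": -6.3},{"claw": 0.0,"dx": -0.036,"dy": 0.0065,"dz": 0,"wx": 0,"wy": 0,"wz": 0},{"claw": 0.0,"dx": -0.036,"dy": 0.0065,"dz": 0,"wx": 0,"wy": 0,"wz": 0},{"claw": 0.0,"dx": -0.036,"dy": 0.0065,"dz": 0,"wx": 0,"wy": 0,"wz": 0},{"claw": 0.0,"dx": -0.036,"dy": 0.0065,"dz": 0,"wx": 0,"wy": 0,"wz": 0},{"claw": 0.0,"dx": -0.036,"dy": 0.0065,"dz": 0,"wx": 0,"wy": 0,"wz": 0},{"claw": 0.0,"dx": -0.036,"dy": 0.0065,"dz": 0,"wx": 0,"wy": 0,"wz": 0},{"claw": 0.0,"dx": -0.036,"dy": 0.0065,"dz": 0,"wx": 0,"wy": 0,"wz": 0},{"claw": 0.0,"dx": -0.036,"dy": 0.0065,"dz": 0,"wx": 0,"wy": 0,"wz": 0},{"claw": 0.0,"dx": -0.036,"dy": 0.0065,"dz": 0,"wx": 0,"wy": 0,"wz": 0},{"claw": 0.0,"dx": 0,"dy": 0,"dz": 0,"wx": 0,"wy": 0,"wz": 0},{"claw": 0.0,"dx": 0,"dy": 0,"dz": 0,"wx": 0,"wy": 0,"wz": 0},{"claw": 0.0,"dx": 0,"dy": 0,"dz": 0,"wx": 0,"wy": 0,"wz": 0}])

```text
t: 17.52
eef_pos: [0.5838, -0.0355, 0.2633]
tool_rot: [-0.0, 0.646, 0.763, 0.0]
contact_force: [-0.4, -1.0, -1.3]
gripper_width: 0.127
grasp_force: 78.7
```

```bash
python3 -c "
from h import *
go([.5834,-.0374,.19],99.3)"
```

```text
d mm [-1.9 -0.7 73.3] w deg [-0.03 -0.04  0.22] pos [ 0.5838 -0.0355  0.2633] t 17.525
```

>>> drive_tool(increments=[{"claw": 0.0,"dx": -0.0019,"dy": -0.0007,"dz": 0,"wx": 0,"wy": 0,"wz": 0.2},{"claw": 0.0,"dx": 0,"dy": 0,"dz": 0.01,"wx": 0,"wy": 0,"wz": 0},{"claw": 0.0,"dx": 0,"dy": 0,"dz": 0.015,"wx": 0,"wy": 0,"wz": 0},{"claw": 0.0,"dx": 0,"dy": 0,"dz": 0.015,"wx": 0,"wy": 0,"wz": 0},{"claw": 0.0,"dx": 0,"dy": 0,"dz": 0.015,"wx": 0,"wy": 0,"wz": 0},{"claw": 0.0,"dx": 0,"dy": 0,"dz": 0.01,"wx": 0,"wy": 0,"wz": 0},{"claw": 0.0,"dx": 0,"dy": 0,"dz": 0.005,"wx": 0,"wy": 0,"wz": 0},{"claw": 0.0,"dx": 0,"dy": 0,"dz": 0.003,"wx": 0,"wy": 0,"wz": 0},{"claw": 0.0,"dx": 0,"dy": 0,"dz": 0,"wx": 0,"wy": 0,"wz": 0}])

```text
t: 18.65
eef_pos: [0.5839, -0.0389, 0.1907]
tool_rot: [0.0, 0.648, 0.762, 0.0]
contact_force: [-0.3, 0.1, -1.5]
gripper_width: 0.126
grasp_force: 78.7
```

```bash
python3 -c "
from h import *
go([.5834,-.0374,.178],99.3);o=get_obs();print(o['contact_force'],o['torque'])"
```

```text
d mm [ 1.6 -0.3 12.7] w deg [ 0.02  0.01 -0.1 ] pos [ 0.5839 -0.0389  0.1907] t 18.65
[-0.34036034  0.09054509 -1.51124115] [ 0.00135885 -0.01342007 -0.0961554 ]
```

>>> drive_tool(increments=[{"claw": 0.0,"dx": 0.0016,"dy": -0.0003,"dz": 0,"wx": 0,"wy": 0,"wz": 0},{"claw": 0.0,"dx": 0,"dy": 0,"dz": 0.003,"wx": 0,"wy": 0,"wz": 0},{"claw": 0.0,"dx": 0,"dy": 0,"dz": 0.003,"wx": 0,"wy": 0,"wz": 0},{"claw": 0.0,"dx": 0,"dy": 0,"dz": 0.002,"wx": 0,"wy": 0,"wz": 0},{"claw": 0.0,"dx": 0,"dy": 0,"dz": 0,"wx": 0,"wy": 0,"wz": 0}])

```text
t: 19.27
eef_pos: [0.5831, -0.0375, 0.1823]
tool_rot: [-0.0, 0.648, 0.762, -0.0]
contact_force: [-0.2, 0.2, -1.5]
gripper_width: 0.125
grasp_force: 78.7
```

```bash
python3 -c "
from h import *
go([.5834,-.0374,.174],99.3);o=get_obs();print(o['contact_force'],o['torque'])"
```

```text
d mm [0.  0.4 8.3] w deg [-0.03 -0.   -0.1 ] pos [ 0.5831 -0.0375  0.1823] t 19.275
[-0.22592493  0.19501252 -1.52549225] [-0.01089289  0.04075058 -0.05561878]
```

On target and free. Feeling down through the receiver.

>>> drive_tool(increments=[{"claw": 0.0,"dx": 0,"dy": 0.0003,"dz": 0.001,"wx": 0,"wy": 0,"wz": 0},{"claw": 0.0,"dx": 0,"dy": 0,"dz": 0.001,"wx": 0,"wy": 0,"wz": 0},{"claw": 0.0,"dx": 0,"dy": 0,"dz": 0.001,"wx": 0,"wy": 0,"wz": 0},{"claw": 0.0,"dx": 0,"dy": 0,"dz": 0.001,"wx": 0,"wy": 0,"wz": 0},{"claw": 0.0,"dx": 0,"dy": 0,"dz": 0,"wx": 0,"wy": 0,"wz": 0}])

```text
t: 19.9
eef_pos: [0.5835, -0.0374, 0.1785]
tool_rot: [-0.0, 0.648, 0.762, -0.0]
contact_force: [-0.1, -0.1, -1.5]
gripper_width: 0.125
grasp_force: 78.7
```

>>> drive_tool(increments=[{"claw": 0.0,"dx": 0,"dy": 0,"dz": 0.0015,"wx": 0,"wy": 0,"wz": 0},{"claw": 0.0,"dx": 0,"dy": 0,"dz": 0.0015,"wx": 0,"wy": 0,"wz": 0},{"claw": 0.0,"dx": 0,"dy": 0,"dz": 0.0015,"wx": 0,"wy": 0,"wz": 0},{"claw": 0.0,"dx": 0,"dy": 0,"dz": 0.0015,"wx": 0,"wy": 0,"wz": 0},{"claw": 0.0,"dx": 0,"dy": 0,"dz": 0,"wx": 0,"wy": 0,"wz": 0}])

```text
t: 20.52
eef_pos: [0.5834, -0.0374, 0.1724]
tool_rot: [-0.0, 0.648, 0.762, -0.0]
contact_force: [1.0, 0.3, -1.1]
gripper_width: 0.123
grasp_force: 78.7
```

```bash
python3 -c "
from h import *
go([.5834,-.0374,.161],99.3);o=get_obs();print(o['contact_force'],o['torque'])"
```

```text
d mm [-0.  -0.  11.4] w deg [-0.02 -0.01 -0.1 ] pos [ 0.5834 -0.0374  0.1724] t 20.525
[ 1.03442703  0.34584711 -1.06236965] [ 0.00096227 -0.03877582  0.04099083]
```

>>> drive_tool(increments=[{"claw": 0.0,"dx": 0,"dy": 0,"dz": 0.0015,"wx": 0,"wy": 0,"wz": 0},{"claw": 0.0,"dx": 0,"dy": 0,"dz": 0.0015,"wx": 0,"wy": 0,"wz": 0},{"claw": 0.0,"dx": 0,"dy": 0,"dz": 0.0015,"wx": 0,"wy": 0,"wz": 0},{"claw": 0.0,"dx": 0,"dy": 0,"dz": 0.0015,"wx": 0,"wy": 0,"wz": 0},{"claw": 0.0,"dx": 0,"dy": 0,"dz": 0,"wx": 0,"wy": 0,"wz": 0}])

```text
t: 21.15
eef_pos: [0.5837, -0.0373, 0.167]
tool_rot: [0.0, 0.648, 0.762, 0.0]
contact_force: [-2.6, 1.0, 6.9]
gripper_width: 0.125
grasp_force: 79.8
```

Spring engaged (about 8 N, roughly 4 mm). Pressing 5 mm more.

>>> drive_tool(increments=[{"claw": 0.0,"dx": 0,"dy": 0,"dz": 0.0015,"wx": 0,"wy": 0,"wz": 0},{"claw": 0.0,"dx": 0,"dy": 0,"dz": 0.0015,"wx": 0,"wy": 0,"wz": 0},{"claw": 0.0,"dx": 0,"dy": 0,"dz": 0.0015,"wx": 0,"wy": 0,"wz": 0},{"claw": 0.0,"dx": 0,"dy": 0,"dz": 0.001,"wx": 0,"wy": 0,"wz": 0},{"claw": 0.0,"dx": 0,"dy": 0,"dz": 0,"wx": 0,"wy": 0,"wz": 0},{"claw": 0.0,"dx": 0,"dy": 0,"dz": 0,"wx": 0,"wy": 0,"wz": 0}])

```text
t: 21.9
eef_pos: [0.5837, -0.0373, 0.1622]
tool_rot: [0.0, 0.648, 0.762, 0.0]
contact_force: [-4.4, 1.0, 10.7]
gripper_width: 0.128
grasp_force: 80.6
```

```bash
python3 -c "
from h import *
go([.5834,-.0374,.161],99.3);o=get_obs();print(o['contact_force'],o['torque'])"
```

```text
d mm [-0.  -0.3  1.2] w deg [ 0.03  0.03 -0.1 ] pos [ 0.5837 -0.0373  0.1622] t 21.9
[-4.35878798  1.0011177  10.74098621] [-0.05981302  1.00643244  0.05885901]
```

>>> drive_tool(increments=[{"claw": 0.0,"dx": 0,"dy": -0.0004,"dz": 0.001,"wx": 0,"wy": 0,"wz": 0},{"claw": 0.0,"dx": 0,"dy": 0,"dz": 0,"wx": 0,"wy": 0,"wz": 5},{"claw": 0.0,"dx": 0,"dy": 0,"dz": 0,"wx": 0,"wy": 0,"wz": 5},{"claw": 0.0,"dx": 0,"dy": 0,"dz": 0,"wx": 0,"wy": 0,"wz": 5},{"claw": 0.0,"dx": 0,"dy": 0,"dz": 0,"wx": 0,"wy": 0,"wz": 5},{"claw": 0.0,"dx": 0,"dy": 0,"dz": 0,"wx": 0,"wy": 0,"wz": 0}])

```text
t: 22.65
eef_pos: [0.5849, -0.0373, 0.162]
tool_rot: [0.001, 0.771, 0.637, 0.002]
contact_force: [-1.6, 0.9, 11.9]
gripper_width: 0.128
grasp_force: 80.6
```

```bash
python3 -c "
from h import *
go([.5834,-.0374,.161],9.3);o=get_obs();print(o['contact_force'],o['torque'])"
```

```text
d mm [-0.4 -1.4  1. ] w deg [ 0.19 -0.17 69.84] pos [ 0.5849 -0.0373  0.162 ] t 22.65
[-1.56617745  0.86645713 11.89948192] [-0.10455613  0.22558834 -0.19570193]
```

>>> drive_tool(increments=[{"claw": 0.0,"dx": -0.0003,"dy": -0.001,"dz": 0.0005,"wx": 0,"wy": 0,"wz": 5},{"claw": 0.0,"dx": 0,"dy": 0,"dz": 0,"wx": 0,"wy": 0,"wz": 6},{"claw": 0.0,"dx": 0,"dy": 0,"dz": 0,"wx": 0,"wy": 0,"wz": 6},{"claw": 0.0,"dx": 0,"dy": 0,"dz": 0,"wx": 0,"wy": 0,"wz": 6},{"claw": 0.0,"dx": 0,"dy": 0,"dz": 0,"wx": 0,"wy": 0,"wz": 6},{"claw": 0.0,"dx": 0,"dy": 0,"dz": 0,"wx": 0,"wy": 0,"wz": 6},{"claw": 0.0,"dx": 0,"dy": 0,"dz": 0,"wx": 0,"wy": 0,"wz": 6},{"claw": 0.0,"dx": 0,"dy": 0,"dz": 0,"wx": 0,"wy": 0,"wz": 6},{"claw": 0.0,"dx": 0,"dy": 0,"dz": 0,"wx": 0,"wy": 0,"wz": 0}])

```text
t: 23.78
eef_pos: [0.5845, -0.0376, 0.1618]
tool_rot: [0.001, 0.961, 0.277, 0.003]
contact_force: [-0.3, -0.1, 11.4]
gripper_width: 0.13
grasp_force: 80.7
```

```bash
python3 -c "
from h import *
go([.5834,-.0374,.161],9.3);o=get_obs();print(o['contact_force'],o['torque'])"
```

```text
d mm [-0.8 -0.7  0.8] w deg [ 0.14 -0.29 22.83] pos [ 0.5845 -0.0376  0.1618] t 23.775
[-0.34280737 -0.08548675 11.41927667] [-0.1502031   0.19123149 -0.00965571]
```

>>> drive_tool(increments=[{"claw": 0.0,"dx": 0,"dy": 0,"dz": 0,"wx": 0,"wy": 0,"wz": 5},{"claw": 0.0,"dx": 0,"dy": 0,"dz": 0,"wx": 0,"wy": 0,"wz": 5},{"claw": 0.0,"dx": 0,"dy": 0,"dz": 0,"wx": 0,"wy": 0,"wz": 4},{"claw": 0.0,"dx": 0,"dy": 0,"dz": 0,"wx": 0,"wy": 0,"wz": 3},{"claw": 0.0,"dx": 0,"dy": 0,"dz": 0,"wx": 0,"wy": 0,"wz": 2},{"claw": 0.0,"dx": 0,"dy": 0,"dz": 0,"wx": 0,"wy": 0,"wz": 0}])

```text
t: 24.52
eef_pos: [0.5845, -0.038, 0.1618]
tool_rot: [0.001, 0.993, 0.115, 0.003]
contact_force: [0.1, -1.2, 11.6]
gripper_width: 0.127
grasp_force: 80.7
```

```bash
python3 -c "
from h import *
go([.5834,-.0374,.161],9.3);o=get_obs();print(o['contact_force'],o['torque'])"
```

```text
d mm [-0.9 -0.8  0.8] w deg [ 0.1  -0.31  3.87] pos [ 0.5845 -0.038   0.1618] t 24.525
[ 0.14094507 -1.15706422 11.63419677] [-0.34209519  0.14252457  0.02947386]
```

>>> drive_tool(increments=[{"claw": 0.0,"dx": 0,"dy": 0,"dz": 0,"wx": 0,"wy": 0,"wz": 2},{"claw": 0.0,"dx": 0,"dy": 0,"dz": 0,"wx": 0,"wy": 0,"wz": 2},{"claw": 0.0,"dx": 0,"dy": 0,"dz": 0,"wx": 0,"wy": 0,"wz": 1},{"claw": 0.0,"dx": 0,"dy": 0,"dz": 0,"wx": 0,"wy": 0,"wz": 0}])

```text
t: 25.02
eef_pos: [0.5844, -0.0381, 0.1618]
tool_rot: [0.001, 0.997, 0.071, 0.003]
contact_force: [-0.2, -2.1, 12.0]
gripper_width: 0.125
grasp_force: 80.7
```

```bash
python3 -c "
from h import *
go([.5834,-.0374,.161],9.3);o=get_obs();print(o['contact_force'],o['torque'])"
```

```text
d mm [-0.9 -0.9  0.8] w deg [ 0.09 -0.31 -1.12] pos [ 0.5844 -0.0381  0.1618] t 25.025
[-0.15165923 -2.07488116 11.95017534] [-0.48075874  0.10305325  0.01849453]
```

>>> drive_tool(increments=[{"claw": 0.0,"dx": 0,"dy": 0,"dz": 0,"wx": 0,"wy": 0,"wz": 1.5},{"claw": 0.0,"dx": 0,"dy": 0,"dz": 0,"wx": 0,"wy": 0,"wz": 1.5},{"claw": 0.0,"dx": 0,"dy": 0,"dz": 0,"wx": 0,"wy": 0,"wz": 1},{"claw": 0.0,"dx": 0,"dy": 0,"dz": 0,"wx": 0,"wy": 0,"wz": 0}])

```text
t: 25.52
eef_pos: [0.5844, -0.038, 0.1618]
tool_rot: [0.0, 0.999, 0.037, 0.003]
contact_force: [1.0, -0.3, 10.2]
gripper_width: 0.125
grasp_force: 80.7
```

```bash
python3 -c "
from h import *
go([.5834,-.0374,.161],9.3);o=get_obs();print(o['contact_force'],o['torque'])"
```

```text
d mm [-1.  -0.7  0.8] w deg [ 0.07 -0.31 -5.11] pos [ 0.5844 -0.038   0.1618] t 25.525
[ 0.96230318 -0.30113839 10.2409536 ] [-0.25915917  0.10287315  0.10740805]
```

>>> drive_tool(increments=[{"claw": 0.0,"dx": 0,"dy": 0,"dz": 0,"wx": 0,"wy": 0,"wz": 1},{"claw": 0.0,"dx": 0,"dy": 0,"dz": 0,"wx": 0,"wy": 0,"wz": 1},{"claw": 0.0,"dx": 0,"dy": 0,"dz": 0,"wx": 0,"wy": 0,"wz": 0}])

```text
t: 25.9
eef_pos: [0.5845, -0.0378, 0.1618]
tool_rot: [0.0, 1.0, 0.019, 0.003]
contact_force: [0.4, -0.7, 11.6]
gripper_width: 0.125
grasp_force: 80.6
```

```bash
python3 -c "
from h import *
go([.5834,-.0374,.161],9.3);o=get_obs();print(o['contact_force'],o['torque'])"
```

```text
d mm [-1.1 -0.4  0.8] w deg [ 0.05 -0.32 -7.1 ] pos [ 0.5845 -0.0378  0.1618] t 25.9
[ 0.44039099 -0.65405087 11.56634027] [-0.1094647   0.04226504  0.16962305]
```

>>> drive_tool(increments=[{"claw": 0.0,"dx": 0,"dy": 0,"dz": 0,"wx": 0,"wy": 0,"wz": 1},{"claw": 0.0,"dx": 0,"dy": 0,"dz": 0,"wx": 0,"wy": 0,"wz": 1},{"claw": 0.0,"dx": 0,"dy": 0,"dz": 0,"wx": 0,"wy": 0,"wz": 0}])

```text
t: 26.28
eef_pos: [0.5845, -0.0376, 0.1618]
tool_rot: [0.0, 1.0, 0.002, 0.003]
contact_force: [0.6, -1.5, 11.2]
gripper_width: 0.126
grasp_force: 80.8
```

```bash
python3 -c "
from h import *
go([.5834,-.0374,.161],9.3);o=get_obs();print(o['contact_force'],o['torque'])"
```

```text
d mm [-1.1 -0.2  0.7] w deg [ 0.05 -0.33 -9.03] pos [ 0.5845 -0.0376  0.1618] t 26.275
[ 0.63555623 -1.45576293 11.18590588] [-0.08663109  0.03706049  0.44632185]
```

The stop is met at 99° (0.45 N m). Easing back to about 91° to line up with the groove, then letting the key rise 5 mm.

>>> drive_tool(increments=[{"claw": 0.0,"dx": 0,"dy": 0,"dz": 0,"wx": 0,"wy": 0,"wz": -4},{"claw": 0.0,"dx": 0,"dy": 0,"dz": 0,"wx": 0,"wy": 0,"wz": -4},{"claw": 0.0,"dx": 0,"dy": 0,"dz": -0.0015,"wx": 0,"wy": 0,"wz": 0},{"claw": 0.0,"dx": 0,"dy": 0,"dz": -0.0015,"wx": 0,"wy": 0,"wz": 0},{"claw": 0.0,"dx": 0,"dy": 0,"dz": -0.0015,"wx": 0,"wy": 0,"wz": 0},{"claw": 0.0,"dx": 0,"dy": 0,"dz": 0,"wx": 0,"wy": 0,"wz": 0}])

```text
t: 27.02
eef_pos: [0.5843, -0.0371, 0.1658]
tool_rot: [0.0, 0.997, 0.072, 0.003]
contact_force: [1.9, 0.7, 7.7]
gripper_width: 0.128
grasp_force: 80.3
```

```bash
python3 -c "
from h import *
go([.5834,-.0374,.161],9.3);o=get_obs();print(o['contact_force'],o['torque'])"
```

```text
d mm [-1.   0.2  4.8] w deg [ 0.03 -0.31 -1.07] pos [ 0.5843 -0.0371  0.1658] t 27.025
[1.92914722 0.68986003 7.65071734] [ 0.08502301 -0.23231954  0.0130334 ]
```

>>> drive_tool(increments=[{"claw": 0.0,"dx": 0,"dy": 0,"dz": -0.001,"wx": 0,"wy": 0,"wz": 0},{"claw": 0.0,"dx": 0,"dy": 0,"dz": 0,"wx": 0,"wy": 0,"wz": 0}])

```text
t: 27.28
eef_pos: [0.5843, -0.0371, 0.1667]
tool_rot: [-0.0, 0.997, 0.072, 0.003]
contact_force: [1.7, 1.1, 6.4]
gripper_width: 0.128
grasp_force: 80.2
```

>>> drive_tool(increments=[{"claw": 0.02,"dx": 0,"dy": 0,"dz": 0,"wx": 0,"wy": 0,"wz": 0},{"claw": 0.04,"dx": 0,"dy": 0,"dz": 0,"wx": 0,"wy": 0,"wz": 0},{"claw": 0.06,"dx": 0,"dy": 0,"dz": 0,"wx": 0,"wy": 0,"wz": 0},{"claw": 0.06,"dx": 0,"dy": 0,"dz": 0,"wx": 0,"wy": 0,"wz": 0},{"claw": 0.06,"dx": 0,"dy": 0,"dz": -0.01,"wx": 0,"wy": 0,"wz": 0},{"claw": 0.06,"dx": 0,"dy": 0,"dz": -0.03,"wx": 0,"wy": 0,"wz": 0},{"claw": 0.06,"dx": 0,"dy": 0,"dz": -0.03,"wx": 0,"wy": 0,"wz": 0},{"claw": 0.06,"dx": 0,"dy": 0,"dz": -0.04,"wx": 0,"wy": 0,"wz": 0},{"claw": 0.06,"dx": -0.02,"dy": 0,"dz": -0.02,"wx": 0,"wy": 0,"wz": 0},{"claw": 0.06,"dx": -0.02,"dy": 0,"dz": 0,"wx": 0,"wy": 0,"wz": 0},{"claw": 0.06,"dx": 0,"dy": 0,"dz": 0,"wx": 0,"wy": 0,"wz": 0},{"claw": 0.06,"dx": 0,"dy": 0,"dz": 0,"wx": 0,"wy": 0,"wz": 0}])

```text
t: 28.78
eef_pos: [0.543, -0.0431, 0.2954]
tool_rot: [-0.0, 0.997, 0.072, 0.0]
contact_force: [-0.8, -0.1, 1.2]
gripper_width: 0.705
grasp_force: 0.0
```

```bash
python3 - <<'E'
from h import *
o=get_obs();p,d=read_camera("wrist");cv2.imwrite("pics/w9.png",p[:,:,::-1])
Z=cloud(cam("wrist",o),d).reshape(-1,3);near=np.hypot(Z[:,0]-.5856,Z[:,1]+.038)
for n,a,b,r in(("grip",.165,.18,.04),("block",.109,.116,.065),("plate",.072,.08,.09)):
    m=(Z[:,2]>a)&(Z[:,2]<b)&(d.ravel()>0)&(near<r);P=Z[m];print(n,m.sum(),rect(P),np.round(np.percentile(P[:,2],[1,50,99]),4))
E
```

```text
grip 1253 (array([585.4, -37.4]), array([47. , 13.3]), 6.9) [0.1672 0.1714 0.1733]
block 5060 (array([586.2, -39.8]), array([ 60. , 101.1]), 9.4) [0.1099 0.1122 0.1158]
plate 6724 (array([586., -40.]), array([ 98. , 139.1]), 9.2) [0.0744 0.0762 0.0799]
```

View pics/w9.png

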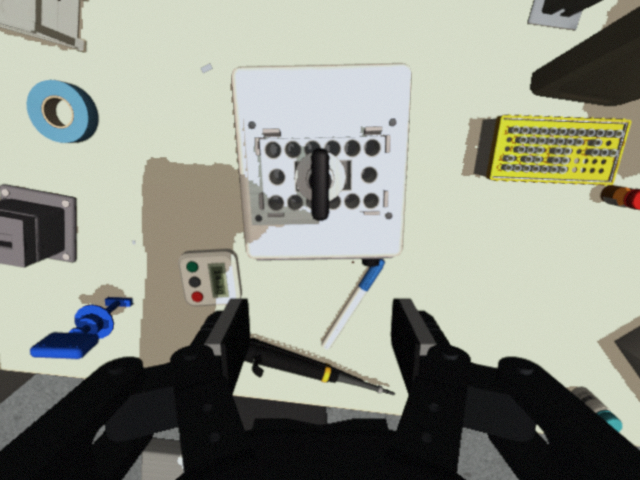

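The key (318,183) stands upright across the seated block. Its grip top is at 171.7 mm, so the head sits at about 59.2 mm, 2° off square. Handing in.

```bash
python3 -c "
from station import *
print(hand_in())"
```

```text
the job is handed in; nothing more can be done
None
```

The tube block is seated square between the guides (centre within about 0.5 mm), the key is locked across it with its head at about 59.2 mm, and the job is handed in; the arm's clock read about 29 s of the 72 s allowed, and no verdict was returned.

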